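# Close the twist-lock soap canister lying in the soap rack

### The arm

A 6-joint arm with a two-finger parallel gripper is mounted at the origin on the work surface. World frame = base frame: x ahead of the robot, y to its left, z up, the work surface at z = 0. Lengths are in m, angles in degrees, forces in N, time in s.
With the tool pointing down it reaches from about 0.225 to 0.875 m from the base axis. Payload 3.4 kg.
Tool frame: the origin (TCP) lies midway between the tips of the shut fingers; the grasp point (between the pads) lies 19 mm behind it; z points along the fingers, y is the direction in which the jaws open and shut (so a half turn about z gives the same grasp; the last joint's range is limited). The gripper opens to 85 mm and grips with 20 to 120 N. Pads are 22 mm wide; open, the fingers measure 114 mm over their backs; the gripper's body (76 mm by 85 mm) begins 54 mm behind the grasp point. The pads swing forward as they close: fully open they stand 13 mm farther back than shut.
Start: joints at [68.125, 15.808, 86.224, -0, 77.962, -6.933], TCP at [0.148, 0.556, 0.231] pointing down, gripper open.
Joint ranges: [-165.64, 165.64], [-43.16, 119.46], [12.63, 154.43], [-67.54, 247.53], [6.08, 155.33], [-154.97, 154.97]. Speed limits (degrees/s): [147.25, 147.25, 180, 180, 180, 180].

### API

Orientations are given as [roll, pitch, yaw] about the fixed x, y, z axes, in that order (R = Rz(yaw) Ry(pitch) Rx(roll)).
In Python, from plant import bot, viewer gives the robot as it stands. The module is installed in compiled form; this text tells all that it offers.
- The arm moves only by the shell command python3 -m crank 'ROWS' [FORCE]. ROWS is JSON, a list of rows, each an object of numbers: "tx", "ty", "tz": the shift along the tool's x, y, z in m; "yaw": the turn about the tool's z in rad; "hand": the opening in per cent of the stroke, from 0 (shut) to 100 (fully open). A call has exactly 10 rows; each row is the pose to reach, as a shift and turn from the pose commanded when the call began, along the tool's axes at that moment; what a row does not reach only later rows make up. A row lasts 1/12 s, in which the tool goes at most 41.7 mm and 7.16 degrees, less where a joint would pass 70% of its speed; a pose out of reach is approached as far as the arm can. A call with a gripper value outside its range is refused whole. The fingers move at their own pace and stop on an object; FORCE is the grip in N (left out, the last holds). Time passes only in rows, so rows that repeat a pose let the fingers close, or fill a call up. It gives the time, the measured TCP pose, the force and the opening at its end, in the units of the state.
- bot.sense(): the state, without advancing time (a new reading comes with each control period).
- viewer.grab_frame(name): name is "side" or "top"; returns the picture (420x560x3 uint8, red, green, blue); there is no depth.
- viewer.camera_params(name): a dict with "fx", "fy", "cx", "cy" (pixels), "world_from_camera" (4x4, takes a point from camera to world coordinates). Camera axes: x right, y down, z forward; pixel columns grow to the right and rows downward; lengths in m; the calibration is good to about 2 mm. A picture is of the moment at which its call begins. camera_params takes no time and is no camera call.
- bot.finish_job(): hands the job in, once; it reports no verdict.
The state is a dict: "clock": time; "joint_positions": joint angles; "dq": joint speeds; "effort": joint torques, N m; "ee_pos": TCP position; "tool_rot": TCP orientation; "wrist_force": force on the tool from outside, world axes, zero at the start; "ft_torque": the same for the moment, N m; "finger_gap": finger opening in m.
Only numpy, scipy, OpenCV 4.12 (cv2) and the standard library are available. Lean on these libraries where they do the work, as an engineer would, in place of code of your own. Each camera call takes 0.05 s, during which the arm holds its last target.

### The job

The round soap canister lies on its side in the trough of the soap rack's upper tier, with its loose cap drawn off. With the cap's wing still upright, push the cap along the trough over the smaller inner shell until it butts fully home against the fixed half, then turn the cap by its wing to either side until the wing lies down on the trough wall, so that it is locked, and leave it there. Do not shift the mug, the tumbler, the comb or the mirror.

Things in the scene. Friction and masses are not known exactly. Their poses are not given: they have to be found in the camera images.
- rack: White two-tier soap rack, fixed: 300 mm long (its y), 150 mm deep (its x). Origin: centre of its foot, on the ledge; z up. Along the middle of the upper tier (floor 95 mm above the ledge) runs a trough parallel to y, open at both ends, 73 mm wide inside; its 4 mm walls end 125 mm above the ledge, 5 mm below the canister's axis. Outside the trough nothing but the wing and canister is above 101 mm.
- case_rim (a point): Centre of the rim of the canister's fixed grey half (70 mm diameter, 82 mm long, in the +y end of the trough, rim facing the rack's -y), on its axis, 50 mm from the rack's middle towards +y, 130 mm above the ledge; axes as the rack's. The cap's mouth must meet it.
- inner_tip (a point): Centre of the end of the fixed inner shell (46 mm diameter, tapering at the end), which sticks out 40 mm from case_rim towards the rack's -y. Lugs on its left and right, 19 to 25 mm out from the rim, let the cap pass only with its wing within about 25 degrees of upright, and hold the cap once its wing is over 55 degrees down.
- cap: Loose grey hollow cap, 70 mm diameter, 85 mm long, 0.11-0.23 kg, lying in the trough with 1.5 mm play each side, slides and turns on its axis easily; it stays as it is left. Origin: centre of the flat closed end, on the axis. y: along the axis to the mouth, as the rack's y; z: along the wing, up at the start. It starts 45 to 85 mm short of home, clear of the inner shell.
- cap_mouth (a point): Centre of the cap's mouth, on its axis, 85 mm along the cap's y from the closed end; meets case_rim when the cap is home. Two small lugs inside, in line with the wing and opposite it.
- wing_tip (a point): Middle of the outer edge of the cap's wing, a flat tab 10 mm thick (cap's x), 30 mm long along the axis (49 to 79 mm from the closed end), reaching 75 mm from the axis, 40 mm clear of the cap's side. This point: 64 mm along the cap's y, 75 mm along its z. Turned down to either side, the wing lies about level on the top of the trough wall.
- mug: Bystander: orange plastic mug, 80 mm diameter, 90 mm high, handle at its +y. Origin: centre of its underside.
- tumbler: Bystander: stainless steel tumbler, 70 mm rim diameter, 100 mm high. Origin: centre of its underside.
- comb: Bystander: bamboo comb lying flat, 150 mm along its y, 41 mm across, 6 mm thick. Origin: under the middle of its back.
- mirror: Bystander: round mirror in a blue plastic frame lying face up, 150 mm diameter, 13 mm thick. Origin: centre of its underside.

How it is judged:
By the outcome, as a careful person would: the job done as asked, in the order asked, and still so for the second after the job is handed in, with the robot touching nothing.
It also fails if it takes over 42 s, if anything falls off the work surface, if the arm or the gripper's body presses on something with over 40 N, if the wrist force passes 120 N, or if a joint passes its speed limit or range.

## Working session

There is one attempt and no reset: what is moved stays moved. The work goes in short steps, Python scripts to look and compute and a shell command to move; the robot and the scene stay as the last step left them, time stands still between calls to the robot, and variables do not carry over. Pictures are saved under pics/ and viewed, and the job is handed in when it is done.

```bash
mkdir -p pics; python3 - <<'E'
from plant import bot, viewer
import cv2
print(bot.sense())
for n in ("side","top"):
    im=viewer.grab_frame(n); cv2.imwrite(f"pics/{n}0.png",im[:,:,::-1])
    p=viewer.camera_params(n); print(n,p)
E
```

```text
{'clock': 0.0, 'joint_positions': array([ 6.81228989e+01,  1.58458914e+01,  8.62948901e+01,  3.95690080e-04,
        7.79628851e+01, -6.93185409e+00]), 'dq': array([ 0.08564615, -0.00356958,  0.11694831,  0.0799466 , -0.06360738,
       -0.04479945]), 'effort': array([-8.01943988e-04, -4.16782379e+01, -2.45799047e+01, -1.31824663e-04,
        1.16068256e-02,  2.32624109e-05]), 'ee_pos': array([0.14808378, 0.55505268, 0.23045924]), 'tool_rot': array([-1.79897138e+02, -1.28953917e-02,  1.65054659e+02]), 'wrist_force': array([0.00346507, 0.06863043, 0.19825555]), 'ft_torque': array([ 0.02657184, -0.02664623,  0.01356672]), 'finger_gap': 0.0854025649566753}
side {'fx': 463.3584581313989, 'fy': 463.3584581313989, 'cx': 279.3403351607536, 'cy': 217.23787613034878, 'world_from_camera': array([[-0.71856549, -0.51541072,  0.46692122,  0.14072606],
       [-0.69535674,  0.5439863 , -0.46963594,  0.51677591],
       [-0.01194335, -0.662141  , -0.7492841 ,  0.96169083],
       [ 0.        ,  0.        ,  0.        ,  1.        ]])}
top {'fx': 464.5479733576314, 'fy': 464.5479733576314, 'cx': 276.1959645123874, 'cy': 204.59359731378777, 'world_from_camera': array([[-0.01123457, -0.9923749 ,  0.12274301,  0.48441605],
       [-0.99990662,  0.0101942 , -0.00910076,  0.02173276],
       [ 0.0077801 , -0.12283379, -0.99239676,  1.25693454],
       [ 0.        ,  0.        ,  0.        ,  1.        ]])}
```

View pics/side0.png

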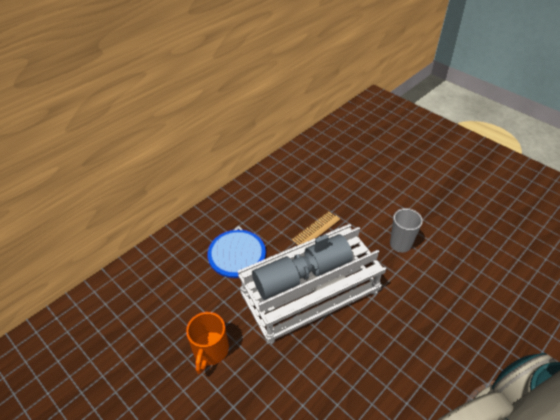

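View pics/top0.png

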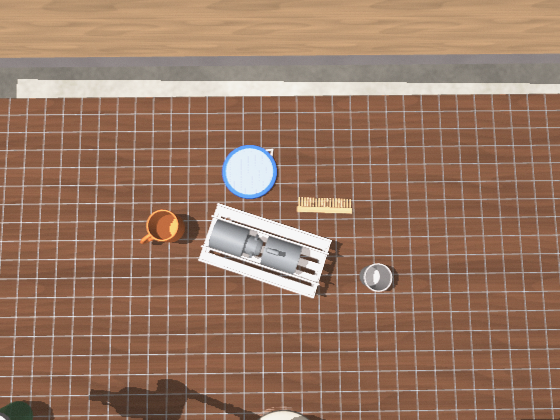

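The side view shows the rack at about (310,280), with the cap and wing at (325,245). The top view shows the rack at about (265,250), the fixed half at (230,238), the cap at (285,254), the mug at (163,227) and the tumbler at (377,278). Next I'll enlarge both around the rack.

```bash
python3 - <<'E'
import cv2
a=cv2.imread("pics/top0.png")[190:310,190:340]; cv2.imwrite("pics/top0z.png",cv2.resize(a,None,fx=5,fy=5,interpolation=cv2.INTER_CUBIC))
a=cv2.imread("pics/side0.png")[220:345,230:395]; cv2.imwrite("pics/side0z.png",cv2.resize(a,None,fx=4.8,fy=4.8,interpolation=cv2.INTER_CUBIC))
E
```

```text
(no output)
```

View pics/top0z.png

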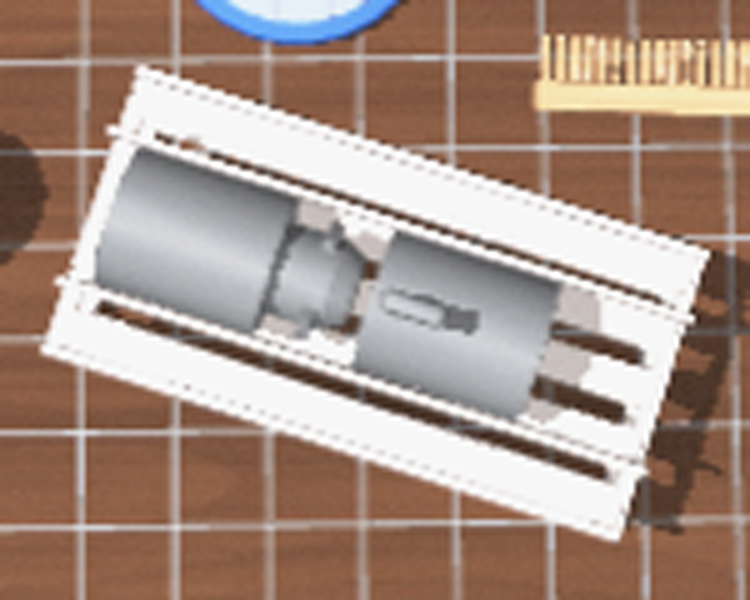

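View pics/side0z.png

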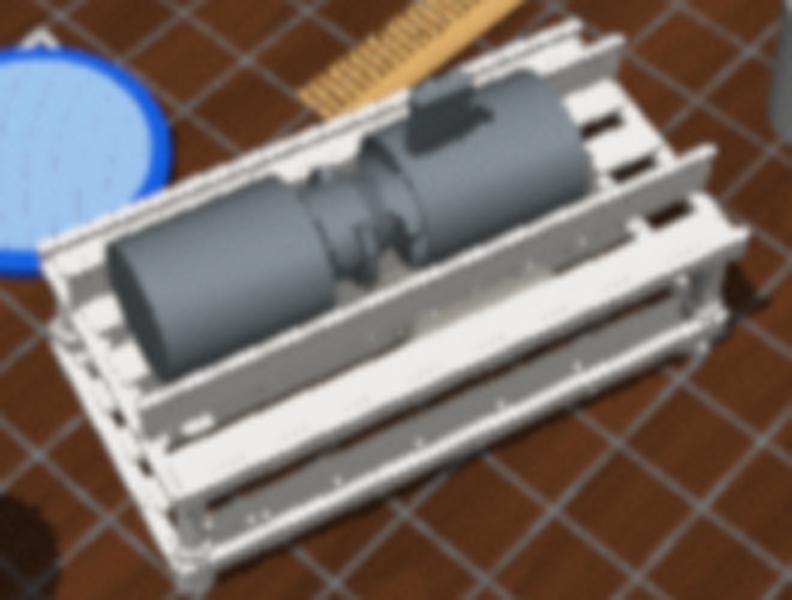

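```bash
cat > h.py <<'E'
import numpy as np, cv2
from plant import bot, viewer
def ray(n,uv):
    p=viewer.camera_params(n);T=p["world_from_camera"]
    d=T[:3,:3]@np.array([(uv[0]-p["cx"])/p["fx"],(uv[1]-p["cy"])/p["fy"],1]);return T[:3,3],d/np.linalg.norm(d)
def plane(n,uv,z):
    o,d=ray(n,uv);return o+d*(z-o[2])/d[2]
def tri(a,b):
    o1,d1=ray("top",a);o2,d2=ray("side",b)
    s=np.linalg.lstsq(np.c_[d1,-d2],o2-o1,rcond=None)[0]
    p,q=o1+d1*s[0],o2+d2*s[1];return (p+q)/2,np.linalg.norm(p-q)
def proj(n,P):
    p=viewer.camera_params(n);c=np.linalg.inv(p["world_from_camera"])@np.r_[P,1]
    return np.array([p["fx"]*c[0]/c[2]+p["cx"],p["fy"]*c[1]/c[2]+p["cy"]])
tz=lambda x,y:((x+.5)/5-.5+190,(y+.5)/5-.5+190)
sz=lambda x,y:((x+.5)/4.8-.5+230,(y+.5)/4.8-.5+220)
E
python3 - <<'E'
from h import *
np.set_printoptions(precision=4,suppress=True)
print("wing",tri(tz(413,309),sz(442,87)))
for nm,a,b in [("wallL-near end(+y,-x)",(62,280),(145,403)),("wall -y,-x",(645,468),(712,150)),("wall -y,+x",(692,319),(620,40)),("corner +y-x",(45,350),(175,490)),("corner -y-x",(622,540),(745,235))]:
    print(nm,tri(tz(*a),sz(*b)))
im=cv2.imread("pics/top0.png");m=(im.min(2)>190).astype(np.uint8);m[:190]=0;m[310:]=0;m[:,:190]=0;m[:,345:]=0
m=cv2.morphologyEx(m,cv2.MORPH_OPEN,np.ones((3,3)));pts=cv2.findNonZero(m);r=cv2.minAreaRect(pts);b=cv2.boxPoints(r);print(r)
W=[plane("top",p,.1) for p in b];print(np.array(W),np.mean(W,0))
for i in range(4):
    d=W[(i+1)%4]-W[i];print(np.linalg.norm(d),np.degrees(np.arctan2(d[1],d[0])))
E
```

```text
wing (array([0.5083, 0.0223, 0.2044]), np.float64(3.975435501140992e-05))
wallL-near end(+y,-x) (array([0.5257, 0.1921, 0.1257]), np.float64(0.0008868259089420303))
wall -y,-x (array([ 0.4318, -0.0893,  0.1223]), np.float64(0.0019509608921934793))
wall -y,+x (array([ 0.5037, -0.1133,  0.1234]), np.float64(0.0003395772598260317))
corner +y-x (array([0.4936, 0.2043, 0.1056]), np.float64(0.0026204957850496924))
corner -y-x (array([ 0.3977, -0.0785,  0.0972]), np.float64(0.002363582987119597))
((268.991455078125, 238.7981414794922), (121.181396484375, 85.4778060913086), 18.610164642333984)
[[ 0.4917  0.206   0.1   ]
 [ 0.694   0.1391  0.1   ]
 [ 0.593  -0.1484  0.1   ]
 [ 0.3945 -0.0759  0.1   ]] [0.5433 0.0302 0.1   ]
0.21310244522990945 -18.28499942277349
0.3047296029655993 -109.36801355163055
0.21133997945958252 159.93730175396266
0.29814448661005405 70.96635874523196
```

```bash
python3 - <<'E'
from h import *
np.set_printoptions(precision=4,suppress=True)
im=cv2.imread("pics/top0.png");m=(im.min(2)>150).astype(np.uint8)
m=cv2.morphologyEx(m,cv2.MORPH_OPEN,np.ones((3,3)))
m=cv2.morphologyEx(m,cv2.MORPH_CLOSE,np.ones((5,5)))
n,l,s,c=cv2.connectedComponentsWithStats(m)
k=l[235+30,260]; 
for k in range(1,n):
  if s[k][4]>300: print(s[k],c[k])
# fit with corner estimates + wall ends
P={(-.0385,.15):0}
u=None
obs=[((-75,150),tz(45,350),.099),((-75,-150),tz(622,540),.099),((75,-150),tz(708,252),.099),((75,150),tz(140,68),.099)]
W=np.array([plane("top",o[1],o[2])[:2] for o in obs]);print(W)
print([np.linalg.norm(W[i]-W[(i+1)%4]) for i in range(4)],W.mean(0))
for a,b in((1,0),(2,3)):
  d=W[b]-W[a];print(np.degrees(np.arctan2(d[1],d[0])))
# grey mask: canister silhouettes
hsv=cv2.cvtColor(im,cv2.COLOR_BGR2HSV)
for z,a in [(.165,(300,197)),(.165,(253,332)),(.165,(392,232)),(.165,(560,285)),(.13,(112,250))]:
  print(a,plane("top",tz(*a),.13)[:2])
E
```

```text
[  16   79  544   19 7791] [259.2659  88.2097]
[ 226  148   47   47 1734] [248.9556 171.0467]
[ 199  203  132   95 6138] [266.4001 250.7556]
[[ 0.4926  0.2045]
 [ 0.3969 -0.079 ]
 [ 0.5374 -0.1249]
 [ 0.6327  0.1582]]
[np.float64(0.2992263854468085), np.float64(0.14781441226588968), np.float64(0.29863990114084793), np.float64(0.14754476143365075)] [0.5149 0.0397]
71.34183517646274
71.39264513136473
(300, 197) [0.5648 0.0766]
(253, 332) [0.4999 0.0995]
(392, 232) [0.5473 0.0321]
(560, 285) [ 0.5208 -0.0489]
(112, 250) [0.5401 0.1677]
```

```bash
python3 -m crank '[{"tx":-0.485,"ty":-0.422,"tz":-0.03,"yaw":1.634,"hand":50},{"tx":-0.485,"ty":-0.422,"tz":-0.03,"yaw":1.634,"hand":50},{"tx":-0.485,"ty":-0.422,"tz":-0.03,"yaw":1.634,"hand":50},{"tx":-0.485,"ty":-0.422,"tz":-0.03,"yaw":1.634,"hand":50},{"tx":-0.485,"ty":-0.422,"tz":-0.03,"yaw":1.634,"hand":50},{"tx":-0.485,"ty":-0.422,"tz":-0.03,"yaw":1.634,"hand":50},{"tx":-0.485,"ty":-0.422,"tz":-0.03,"yaw":1.634,"hand":50},{"tx":-0.485,"ty":-0.422,"tz":-0.03,"yaw":1.634,"hand":50},{"tx":-0.485,"ty":-0.422,"tz":-0.03,"yaw":1.634,"hand":50},{"tx":-0.485,"ty":-0.422,"tz":-0.03,"yaw":1.634,"hand":50}]' 40
cat >> h.py <<'E'
from scipy.spatial.transform import Rotation as Ro
ANG=71.4
u=np.array([np.cos(np.radians(ANG)),np.sin(np.radians(ANG)),0]);v=np.array([u[1],-u[0],0]);C=np.array([.5149,.0397,0])
def st(): 
    s=bot.sense();return s,np.array(s["ee_pos"]),Ro.from_euler("xyz",s["tool_rot"],degrees=True).as_matrix()
def rk(P): d=P-C;return np.array([d@v,d@u,P[2]])
def go(rx,ry,z):
    "tool shifts to reach rack coordinates"
    s,p,R=st();T=C+v*rx+u*ry;T[2]=z
    Rd=np.c_[u,v,[0,0,-1]];dy=Ro.from_matrix(R.T@Rd).as_rotvec()
    print("clk",round(s["clock"],2),"now rack",rk(p).round(4),"shift",(R.T@(T-p)).round(4),"yaw",dy.round(3),"F",np.array([s["wrist_force"]@v,s["wrist_force"]@u,s["wrist_force"][2]]).round(1),"gap",round(s["finger_gap"],4))
E
python3 -c "
from h import *
go(-.0007,-.0186,.25)"
```

```text
clock: 0.93
ee_pos: [0.3815, 0.2087, 0.2507]
tool_rot: [-180.0, -0.0, 93.1]
wrist_force: [0.7, 0.1, 0.4]
finger_gap: 0.0426
clk 0.93 now rack [-0.1803  0.1177  0.2507] shift [-0.193   0.1165  0.0006] yaw [-0.    -0.     0.379] F [0.6 0.4 0.4] gap 0.0426
```

```bash
python3 -m crank '[{"tx":-0.192,"ty":0.117,"tz":0.005,"yaw":0.38,"hand":50},{"tx":-0.192,"ty":0.117,"tz":0.005,"yaw":0.38,"hand":50},{"tx":-0.192,"ty":0.117,"tz":0.005,"yaw":0.38,"hand":50},{"tx":-0.192,"ty":0.117,"tz":0.005,"yaw":0.38,"hand":50},{"tx":-0.192,"ty":0.117,"tz":0.005,"yaw":0.38,"hand":50},{"tx":-0.192,"ty":0.117,"tz":0.005,"yaw":0.38,"hand":50},{"tx":-0.192,"ty":0.117,"tz":0.005,"yaw":0.38,"hand":50},{"tx":-0.192,"ty":0.117,"tz":0.005,"yaw":0.38,"hand":50},{"tx":-0.192,"ty":0.117,"tz":0.005,"yaw":0.38,"hand":50},{"tx":-0.192,"ty":0.117,"tz":0.005,"yaw":0.38,"hand":50}]'
python3 - <<'E'
from h import *
go(-.0007,-.0186,.176)
im=viewer.grab_frame("side")[:,:,::-1]; a=im[190:345,230:395]; cv2.imwrite("pics/s1.png",cv2.resize(a,None,fx=3.8,fy=3.8,interpolation=cv2.INTER_CUBIC))
E
```

```text
clock: 1.77
ee_pos: [0.5085, 0.0272, 0.2457]
tool_rot: [-179.9, -0.0, 71.7]
wrist_force: [-0.2, 0.2, -0.4]
finger_gap: 0.0425
clk 1.77 now rack [-0.0021 -0.0139  0.2457] shift [-0.0048  0.0014  0.0697] yaw [-0.001 -0.     0.006] F [-0.3  0.1 -0.4] gap 0.0425
```

View pics/s1.png

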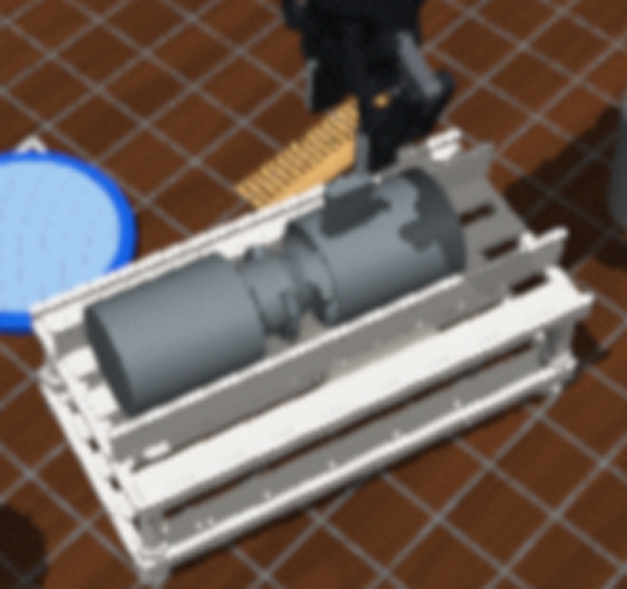

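The fingers, at about (365,150), stand over the wing at (350,200), and nothing has shifted. I'll go down and grip.

```bash
python3 -m crank '[{"tx":-0.005,"ty":0.0014,"tz":0.03,"hand":50},{"tx":-0.005,"ty":0.0014,"tz":0.06,"hand":50},{"tx":-0.005,"ty":0.0014,"tz":0.0695,"hand":50},{"tx":-0.005,"ty":0.0014,"tz":0.0695,"hand":50},{"tx":-0.005,"ty":0.0014,"tz":0.0695,"hand":10},{"tx":-0.005,"ty":0.0014,"tz":0.0695,"hand":5},{"tx":-0.005,"ty":0.0014,"tz":0.0695,"hand":0},{"tx":-0.005,"ty":0.0014,"tz":0.0695,"hand":0},{"tx":-0.005,"ty":0.0014,"tz":0.0695,"hand":0},{"tx":-0.005,"ty":0.0014,"tz":0.0695,"hand":0}]' 30
python3 - <<'E'
from h import *
go(-.0007,.029,.176)
E
```

```text
clk 1.82 now rack [-0.002  -0.0138  0.2458] shift [0.0428 0.0016 0.0698] yaw [-0.    -0.     0.006] F [-0.3 -0.9 -0.3] gap 0.0428$[0]: bad value
```

```bash
python3 -m crank '[{"tx":-0.005,"ty":0.0014,"tz":0.03,"yaw":0.006,"hand":50},{"tx":-0.005,"ty":0.0014,"tz":0.06,"yaw":0.006,"hand":50},{"tx":-0.005,"ty":0.0014,"tz":0.0695,"yaw":0.006,"hand":50},{"tx":-0.005,"ty":0.0014,"tz":0.0695,"yaw":0.006,"hand":50},{"tx":-0.005,"ty":0.0014,"tz":0.0695,"yaw":0.006,"hand":10},{"tx":-0.005,"ty":0.0014,"tz":0.0695,"yaw":0.006,"hand":5},{"tx":-0.005,"ty":0.0014,"tz":0.0695,"yaw":0.006,"hand":0},{"tx":-0.005,"ty":0.0014,"tz":0.0695,"yaw":0.006,"hand":0},{"tx":-0.005,"ty":0.0014,"tz":0.0695,"yaw":0.006,"hand":0},{"tx":-0.005,"ty":0.0014,"tz":0.0695,"yaw":0.006,"hand":0}]' 30
python3 - <<'E'
from h import *
go(-.0007,.029,.176)
E
```

```text
clock: 2.65
ee_pos: [0.5106, 0.021, 0.178]
tool_rot: [179.8, -0.1, 71.3]
wrist_force: [0.7, 1.1, 6.0]
finger_gap: 0.0092
clk 2.65 now rack [ 0.0019 -0.0191  0.178 ] shift [ 0.0481 -0.0027  0.0021] yaw [ 0.004 -0.001 -0.001] F [0.3 1.3 6. ] gap 0.0092
```

```bash
python3 -m crank '[{"tx":0.004,"ty":0,"tz":0,"yaw":0,"hand":0},{"tx":0.008,"ty":0,"tz":0,"yaw":0,"hand":0},{"tx":0.012,"ty":0,"tz":0,"yaw":0,"hand":0},{"tx":0.016,"ty":0,"tz":0,"yaw":0,"hand":0},{"tx":0.020,"ty":0,"tz":0,"yaw":0,"hand":0},{"tx":0.024,"ty":0,"tz":0,"yaw":0,"hand":0},{"tx":0.028,"ty":0,"tz":0,"yaw":0,"hand":0},{"tx":0.032,"ty":0,"tz":0,"yaw":0,"hand":0},{"tx":0.036,"ty":0,"tz":0,"yaw":0,"hand":0},{"tx":0.038,"ty":0,"tz":0,"yaw":0,"hand":0}]'
python3 - <<'E'
from h import *
go(-.0007,.029,.176)
im=viewer.grab_frame("top")[:,:,::-1]; a=im[190:310,190:340]; cv2.imwrite("pics/t2.png",cv2.resize(a,None,fx=4,fy=4,interpolation=cv2.INTER_CUBIC))
im=viewer.grab_frame("side")[:,:,::-1]; a=im[190:345,230:395]; cv2.imwrite("pics/s2.png",cv2.resize(a,None,fx=3.8,fy=3.8,interpolation=cv2.INTER_CUBIC))
E
```

```text
clock: 3.48
ee_pos: [0.5225, 0.0561, 0.1779]
tool_rot: [179.8, 0.1, 71.3]
wrist_force: [-1.3, -2.0, 7.1]
finger_gap: 0.0095
clk 3.48 now rack [0.0019 0.018  0.1779] shift [ 0.011  -0.0027  0.0018] yaw [ 0.003  0.001 -0.001] F [-0.6 -2.3  7.1] gap 0.0095
```

View pics/s2.png

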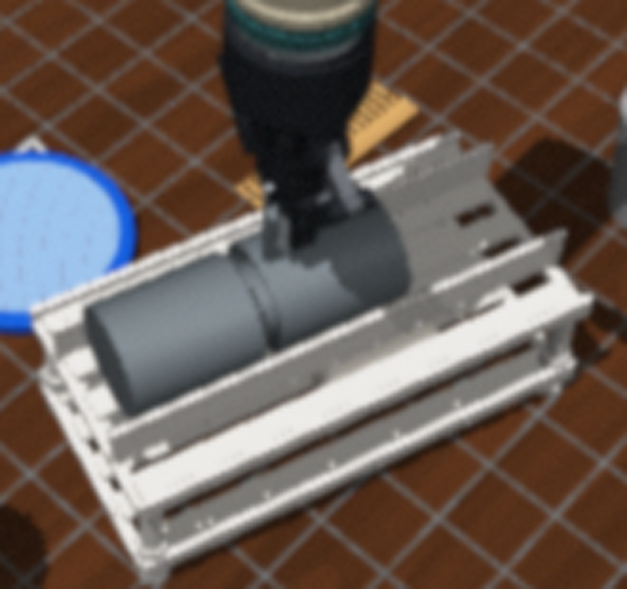

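The cap is now over the inner shell, and a gap of about 10 mm remains at (258,295). I'll keep pushing and watch the force.

```bash
python3 -m crank '[{"tx":0.002,"ty":0,"tz":0,"yaw":0,"hand":0},{"tx":0.004,"ty":0,"tz":0,"yaw":0,"hand":0},{"tx":0.006,"ty":0,"tz":0,"yaw":0,"hand":0},{"tx":0.008,"ty":0,"tz":0,"yaw":0,"hand":0},{"tx":0.009,"ty":0,"tz":0,"yaw":0,"hand":0},{"tx":0.010,"ty":0,"tz":0,"yaw":0,"hand":0},{"tx":0.011,"ty":0,"tz":0,"yaw":0,"hand":0},{"tx":0.012,"ty":0,"tz":0,"yaw":0,"hand":0},{"tx":0.013,"ty":0,"tz":0,"yaw":0,"hand":0},{"tx":0.013,"ty":0,"tz":0,"yaw":0,"hand":0}]'
python3 - <<'E'
from h import *
go(-.0007,.029,.176)
E
```

```text
clock: 4.42
ee_pos: [0.5261, 0.067, 0.1779]
tool_rot: [179.8, 0.2, 71.4]
wrist_force: [-1.8, -5.8, 7.4]
finger_gap: 0.0093
clk 4.42 now rack [0.0019 0.0294 0.1779] shift [-0.0004 -0.0026  0.0019] yaw [ 0.003  0.004 -0.001] F [ 0.2 -6.1  7.4] gap 0.0093
```

```bash
python3 -m crank '[{"tx":0.001,"ty":0,"tz":0,"yaw":0,"hand":0},{"tx":0.002,"ty":0,"tz":0,"yaw":0,"hand":0},{"tx":0.003,"ty":0,"tz":0,"yaw":0,"hand":0},{"tx":0.004,"ty":0,"tz":0,"yaw":0,"hand":0},{"tx":0.004,"ty":0,"tz":0,"yaw":0,"hand":0},{"tx":0.005,"ty":0,"tz":0,"yaw":0,"hand":0},{"tx":0.005,"ty":0,"tz":0,"yaw":0,"hand":0},{"tx":0.006,"ty":0,"tz":0,"yaw":0,"hand":0},{"tx":0.006,"ty":0,"tz":0,"yaw":0,"hand":0},{"tx":0.006,"ty":0,"tz":0,"yaw":0,"hand":0}]'
python3 - <<'E'
from h import *
go(-.0007,.029,.176)
im=viewer.grab_frame("top")[:,:,::-1]; a=im[190:310,190:340]; cv2.imwrite("pics/t3.png",cv2.resize(a,None,fx=4,fy=4,interpolation=cv2.INTER_CUBIC))
im=viewer.grab_frame("side")[:,:,::-1]; a=im[190:345,230:395]; cv2.imwrite("pics/s3.png",cv2.resize(a,None,fx=3.8,fy=3.8,interpolation=cv2.INTER_CUBIC))
E
```

```text
clock: 5.25
ee_pos: [0.5265, 0.0683, 0.1781]
tool_rot: [179.8, 0.7, 71.4]
wrist_force: [-5.8, -15.9, 9.5]
finger_gap: 0.0094
clk 5.25 now rack [0.0019 0.0308 0.1781] shift [-0.0018 -0.0026  0.0021] yaw [0.003 0.013 0.   ] F [ -0.4 -16.9   9.5] gap 0.0094
```

View pics/s3.png

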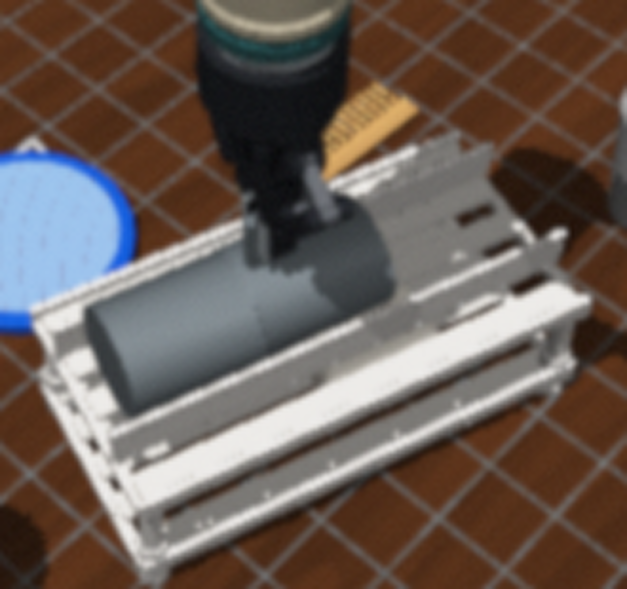

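View pics/t3.png

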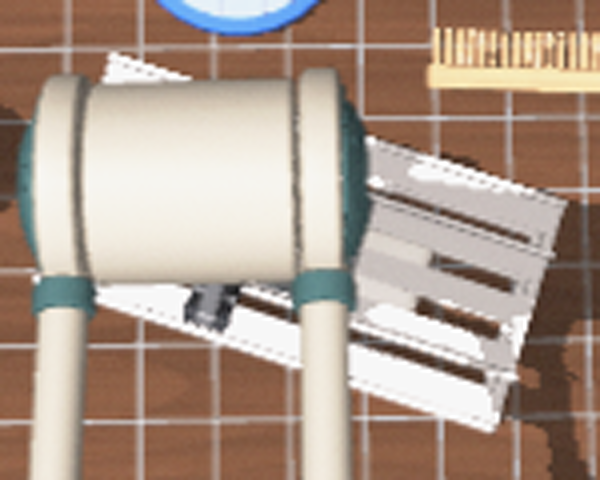

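The seam at (260,300) in the side view is closed. The push force rose to 17 N over only 1.4 mm, so the cap is home. I'll push once more, a little harder, then relax and open.

```bash
python3 -m crank '[{"tx":0.002,"ty":0,"tz":0,"yaw":0,"hand":0},{"tx":0.004,"ty":0,"tz":0,"yaw":0,"hand":0},{"tx":0.005,"ty":0,"tz":0,"yaw":0,"hand":0},{"tx":0.005,"ty":0,"tz":0,"yaw":0,"hand":0},{"tx":0.003,"ty":0,"tz":0,"yaw":0,"hand":0},{"tx":0.000,"ty":0,"tz":0,"yaw":0,"hand":0},{"tx":-0.003,"ty":0,"tz":0,"yaw":0,"hand":0},{"tx":-0.004,"ty":0,"tz":0,"yaw":0,"hand":0},{"tx":-0.004,"ty":0,"tz":0,"yaw":0,"hand":20},{"tx":-0.004,"ty":0,"tz":0,"yaw":0,"hand":40}]' 40
python3 - <<'E'
from h import *
go(.035,.029,.255)
E
```

```text
clock: 6.18
ee_pos: [0.5261, 0.0709, 0.1762]
tool_rot: [-180.0, 0.0, 71.3]
wrist_force: [-0.6, 0.4, -0.2]
finger_gap: 0.0279
clk 6.18 now rack [0.0006 0.0331 0.1762] shift [-0.0041  0.0343 -0.0788] yaw [-0.     0.    -0.001] F [-0.7  0.2 -0.2] gap 0.0279
```

```bash
python3 -m crank '[{"tx":0,"ty":0,"tz":-0.03,"yaw":0,"hand":40},{"tx":0,"ty":0,"tz":-0.06,"yaw":0,"hand":40},{"tx":-0.004,"ty":0.01,"tz":-0.065,"yaw":0,"hand":0},{"tx":-0.004,"ty":0.035,"tz":-0.065,"yaw":0,"hand":0},{"tx":-0.004,"ty":0.035,"tz":-0.065,"yaw":0,"hand":0},{"tx":-0.004,"ty":0.035,"tz":-0.065,"yaw":0,"hand":0},{"tx":-0.004,"ty":0.035,"tz":-0.05,"yaw":0,"hand":0},{"tx":-0.004,"ty":0.035,"tz":-0.025,"yaw":0,"hand":0},{"tx":-0.004,"ty":0.035,"tz":-0.01,"yaw":0,"hand":0},{"tx":-0.004,"ty":0.035,"tz":-0.007,"yaw":0,"hand":0}]' 40
python3 - <<'E'
from h import *
go(.0195,.029,.183)
im=viewer.grab_frame("side")[:,:,::-1]; a=im[190:345,230:395]; cv2.imwrite("pics/s4.png",cv2.resize(a,None,fx=3.8,fy=3.8,interpolation=cv2.INTER_CUBIC))
E
```

```text
clock: 7.02
ee_pos: [0.5548, 0.0563, 0.1795]
tool_rot: [-179.5, 0.1, 71.3]
wrist_force: [0.3, 0.5, -0.2]
finger_gap: 0.0002
clk 7.02 now rack [0.0325 0.0285 0.1795] shift [ 0.0005 -0.0131 -0.0034] yaw [-0.008  0.002 -0.001] F [ 0.1  0.6 -0.2] gap 0.0002
```

View pics/s4.png

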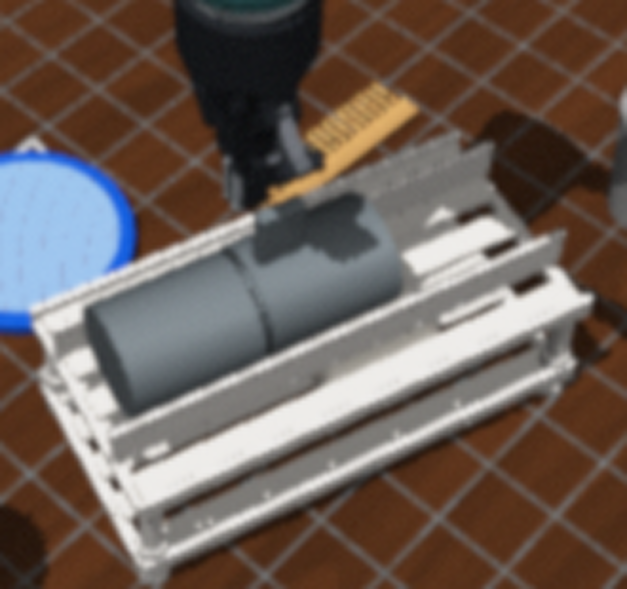

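The side view shows a dark gap at (255,290), about 3 mm wide. Relaxing with the wing still gripped drew the cap back. I'll push it home again on the closed end, on the axis and with shut fingers, so that leaving can't pull it.

```bash
python3 -m crank '[{"tx":0,"ty":0,"tz":-0.03,"yaw":0,"hand":0},{"tx":0,"ty":0,"tz":-0.05,"yaw":0,"hand":0},{"tx":-0.03,"ty":-0.01,"tz":-0.05,"yaw":0,"hand":0},{"tx":-0.06,"ty":-0.02,"tz":-0.05,"yaw":0,"hand":0},{"tx":-0.099,"ty":-0.032,"tz":-0.05,"yaw":0,"hand":0},{"tx":-0.099,"ty":-0.032,"tz":-0.05,"yaw":0,"hand":0},{"tx":-0.099,"ty":-0.032,"tz":-0.02,"yaw":0,"hand":0},{"tx":-0.099,"ty":-0.032,"tz":0.01,"yaw":0,"hand":0},{"tx":-0.099,"ty":-0.032,"tz":0.035,"yaw":0,"hand":0},{"tx":-0.099,"ty":-0.032,"tz":0.045,"yaw":0,"hand":0}]'
python3 - <<'E'
from h import *
go(.0,-.046,.132)
im=viewer.grab_frame("side")[:,:,::-1]; a=im[190:345,230:395]; cv2.imwrite("pics/s5.png",cv2.resize(a,None,fx=3.8,fy=3.8,interpolation=cv2.INTER_CUBIC))
E
```

```text
clock: 7.9
ee_pos: [0.4942, -0.0269, 0.136]
tool_rot: [-179.7, 0.0, 71.3]
wrist_force: [-0.0, 0.1, 0.2]
finger_gap: 0.0
clk 7.9 now rack [ 0.0016 -0.0698  0.136 ] shift [ 0.0238 -0.0016  0.004 ] yaw [-0.005  0.    -0.002] F [-0.   0.1  0.2] gap 0.0
```

View pics/s5.png

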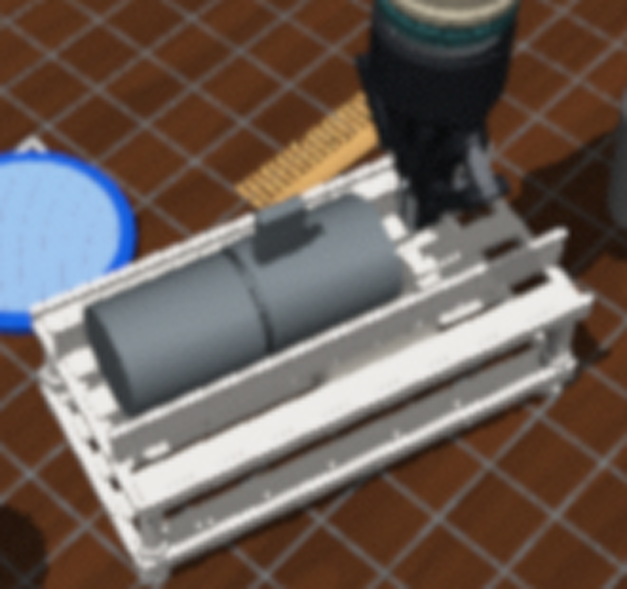

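The fingers stand behind the closed end, the wing at (280,230) is upright and a gap of about 3 mm shows at (255,290). Now I'll push.

```bash
python3 -m crank '[{"tx":0.006,"ty":-0.001,"tz":0.002,"yaw":0,"hand":0},{"tx":0.012,"ty":-0.001,"tz":0.002,"yaw":0,"hand":0},{"tx":0.016,"ty":-0.001,"tz":0.002,"yaw":0,"hand":0},{"tx":0.019,"ty":-0.001,"tz":0.002,"yaw":0,"hand":0},{"tx":0.022,"ty":-0.001,"tz":0.002,"yaw":0,"hand":0},{"tx":0.024,"ty":-0.001,"tz":0.002,"yaw":0,"hand":0},{"tx":0.026,"ty":-0.001,"tz":0.002,"yaw":0,"hand":0},{"tx":0.028,"ty":-0.001,"tz":0.002,"yaw":0,"hand":0},{"tx":0.030,"ty":-0.001,"tz":0.002,"yaw":0,"hand":0},{"tx":0.030,"ty":-0.001,"tz":0.002,"yaw":0,"hand":0}]'
python3 - <<'E'
from h import *
go(.0,-.046,.132)
im=viewer.grab_frame("side")[:,:,::-1]; a=im[190:345,230:395]; cv2.imwrite("pics/s6.png",cv2.resize(a,None,fx=3.8,fy=3.8,interpolation=cv2.INTER_CUBIC))
E
```

```text
clock: 8.78
ee_pos: [0.5034, -0.0042, 0.137]
tool_rot: [179.9, 0.7, 71.5]
wrist_force: [-4.9, -16.2, 5.0]
finger_gap: 0.0
clk 8.78 now rack [ 0.0031 -0.0452  0.137 ] shift [-0.0007 -0.0031  0.005 ] yaw [0.001 0.012 0.002] F [  0.5 -16.9   5. ] gap 0.0
```

View pics/s6.png

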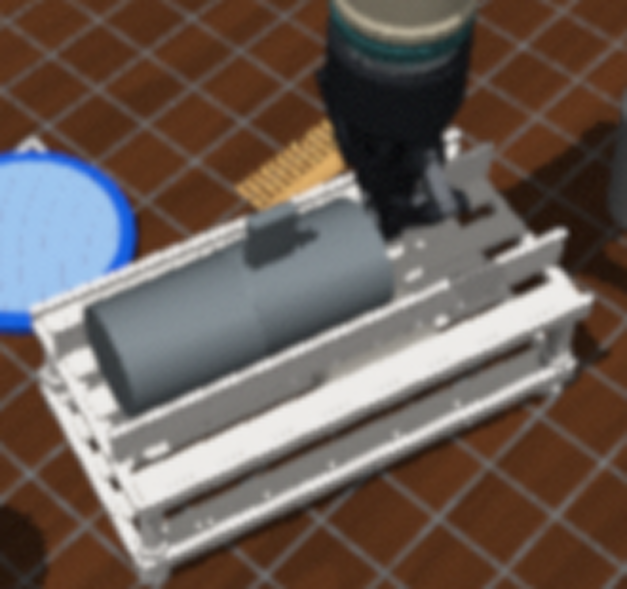

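The seam is closed again, at 17 N with no further travel. I'll retract straight back, rise and come down on the wing's +x side.

```bash
python3 -m crank '[{"tx":-0.02,"ty":0,"tz":0,"yaw":0,"hand":0},{"tx":-0.03,"ty":0,"tz":-0.03,"yaw":0,"hand":0},{"tx":-0.03,"ty":0,"tz":-0.07,"yaw":0,"hand":0},{"tx":-0.02,"ty":0.015,"tz":-0.1,"yaw":0,"hand":0},{"tx":0.01,"ty":0.0335,"tz":-0.1,"yaw":0,"hand":0},{"tx":0.045,"ty":0.0335,"tz":-0.1,"yaw":0,"hand":0},{"tx":0.069,"ty":0.0335,"tz":-0.1,"yaw":0,"hand":0},{"tx":0.069,"ty":0.0335,"tz":-0.08,"yaw":0,"hand":0},{"tx":0.069,"ty":0.0335,"tz":-0.055,"yaw":0,"hand":0},{"tx":0.069,"ty":0.0335,"tz":-0.049,"yaw":0,"hand":0}]'
python3 - <<'E'
from h import *
go(.0195,.029,.183)
im=viewer.grab_frame("side")[:,:,::-1]; a=im[190:345,230:395]; cv2.imwrite("pics/s7.png",cv2.resize(a,None,fx=3.8,fy=3.8,interpolation=cv2.INTER_CUBIC))
E
```

```text
clock: 9.67
ee_pos: [0.5565, 0.0567, 0.182]
tool_rot: [-179.7, 0.1, 71.4]
wrist_force: [-1.3, -0.3, -0.8]
finger_gap: -0.0002
clk 9.67 now rack [0.0339 0.0294 0.182 ] shift [-0.0004 -0.0145 -0.0009] yaw [-0.006  0.001 -0.   ] F [-1.1 -0.7 -0.8] gap -0.0002
```

View pics/s7.png

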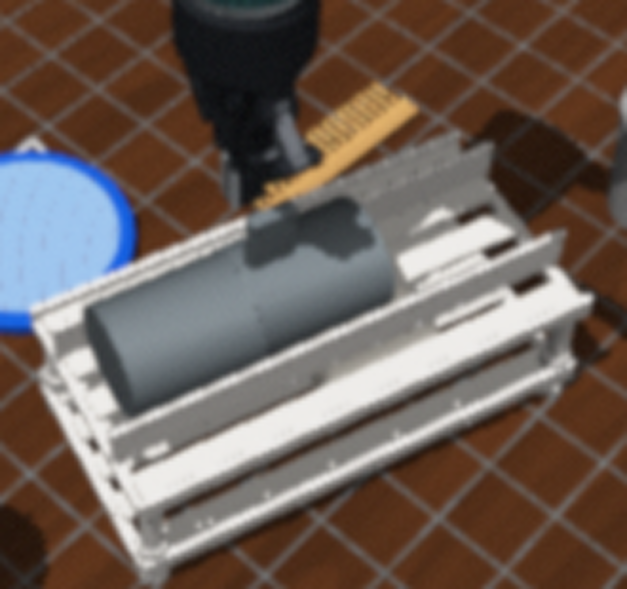

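```bash
python3 -m crank '[{"tx":0,"ty":-0.008,"tz":-0.001,"yaw":0,"hand":0},{"tx":0,"ty":-0.0145,"tz":-0.001,"yaw":0,"hand":0},{"tx":0,"ty":-0.020,"tz":-0.002,"yaw":0,"hand":0},{"tx":0,"ty":-0.025,"tz":-0.002,"yaw":0,"hand":0},{"tx":0,"ty":-0.030,"tz":-0.002,"yaw":0,"hand":0},{"tx":0,"ty":-0.036,"tz":-0.001,"yaw":0,"hand":0},{"tx":0,"ty":-0.042,"tz":0,"yaw":0,"hand":0},{"tx":0,"ty":-0.048,"tz":0.001,"yaw":0,"hand":0},{"tx":0,"ty":-0.053,"tz":0.003,"yaw":0,"hand":0},{"tx":0,"ty":-0.058,"tz":0.006,"yaw":0,"hand":0}]'
python3 - <<'E'
from h import *
go(-.0376,.029,.166)
im=viewer.grab_frame("side")[:,:,::-1]; a=im[190:345,230:395]; cv2.imwrite("pics/s8.png",cv2.resize(a,None,fx=3.8,fy=3.8,interpolation=cv2.INTER_CUBIC))
E
```

```text
clock: 10.55
ee_pos: [0.5032, 0.0747, 0.1792]
tool_rot: [180.0, -0.0, 71.3]
wrist_force: [-0.5, -0.5, -0.1]
finger_gap: 0.0002
clk 10.55 now rack [-0.0223  0.0294  0.1792] shift [-0.0004 -0.0153  0.0132] yaw [ 0.    -0.    -0.001] F [-0.3 -0.6 -0.1] gap 0.0002
```

View pics/s8.png

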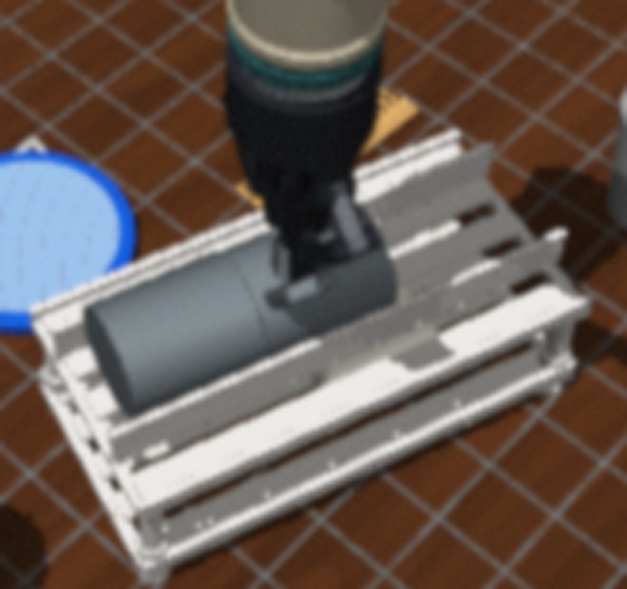

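The wing at (295,290) is about 40° down towards -x, and the seam is still shut. I'll follow the arc on.

```bash
python3 -m crank '[{"tx":0,"ty":-0.005,"tz":0.003,"yaw":0,"hand":0},{"tx":0,"ty":-0.010,"tz":0.007,"yaw":0,"hand":0},{"tx":0,"ty":-0.014,"tz":0.011,"yaw":0,"hand":0},{"tx":0,"ty":-0.018,"tz":0.015,"yaw":0,"hand":0},{"tx":0,"ty":-0.022,"tz":0.020,"yaw":0,"hand":0},{"tx":0,"ty":-0.026,"tz":0.025,"yaw":0,"hand":0},{"tx":0,"ty":-0.029,"tz":0.030,"yaw":0,"hand":0},{"tx":0,"ty":-0.032,"tz":0.034,"yaw":0,"hand":0},{"tx":0,"ty":-0.034,"tz":0.038,"yaw":0,"hand":0},{"tx":0,"ty":-0.034,"tz":0.041,"yaw":0,"hand":0}]'
python3 - <<'E'
from h import *
go(-.058,.029,.133)
im=viewer.grab_frame("side")[:,:,::-1]; a=im[190:345,230:395]; cv2.imwrite("pics/s9.png",cv2.resize(a,None,fx=3.8,fy=3.8,interpolation=cv2.INTER_CUBIC))
E
```

```text
clock: 11.43
ee_pos: [0.4707, 0.0855, 0.1376]
tool_rot: [-179.9, 0.0, 71.3]
wrist_force: [-0.7, -0.0, 0.5]
finger_gap: -0.0005
clk 11.43 now rack [-0.0565  0.0293  0.1376] shift [-0.0003 -0.0015  0.0046] yaw [-0.001  0.    -0.001] F [-0.6 -0.2  0.5] gap -0.0005
```

View pics/s9.png

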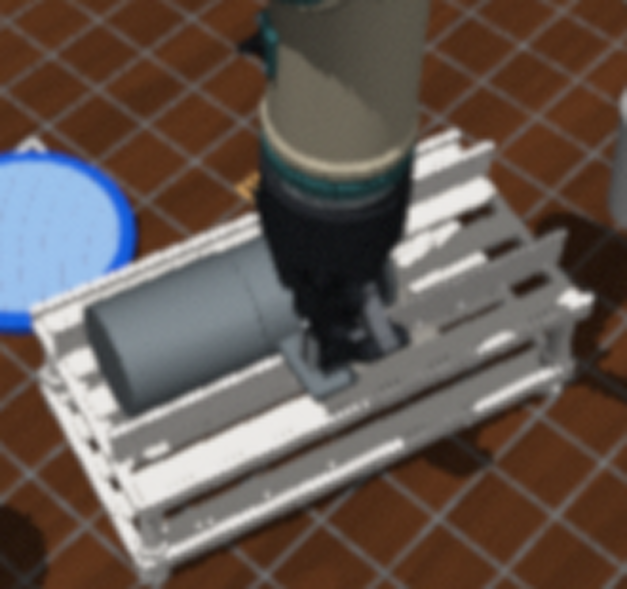

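The wing at (320,370) is nearly flat. I'll press down lightly until it meets the wall.

```bash
python3 -m crank '[{"tx":0,"ty":0,"tz":0.001,"yaw":0,"hand":0},{"tx":0,"ty":0,"tz":0.002,"yaw":0,"hand":0},{"tx":0,"ty":0,"tz":0.003,"yaw":0,"hand":0},{"tx":0,"ty":0,"tz":0.004,"yaw":0,"hand":0},{"tx":0,"ty":0,"tz":0.005,"yaw":0,"hand":0},{"tx":0,"ty":0,"tz":0.006,"yaw":0,"hand":0},{"tx":0,"ty":0,"tz":0.007,"yaw":0,"hand":0},{"tx":0,"ty":0,"tz":0.007,"yaw":0,"hand":0},{"tx":0,"ty":0,"tz":0.007,"yaw":0,"hand":0},{"tx":0,"ty":0,"tz":0.007,"yaw":0,"hand":0}]'
python3 -c "
from h import *
go(-.058,.029,.2)"
```

```text
clock: 12.32
ee_pos: [0.4719, 0.0854, 0.1342]
tool_rot: [179.9, -0.1, 71.3]
wrist_force: [-5.7, -0.7, 20.2]
finger_gap: -0.0001
clk 12.32 now rack [-0.0553  0.0296  0.1342] shift [-0.0005 -0.0026 -0.0658] yaw [ 0.002 -0.001 -0.001] F [-5.2 -2.5 20.2] gap -0.0001
```

The tip stopped at z = 0.134 with 20 N, so the wing is on the wall. Next I'll lift straight up, move clear towards the robot and look.

```bash
python3 -m crank '[{"tx":0,"ty":0,"tz":-0.01,"yaw":0,"hand":0},{"tx":0,"ty":0,"tz":-0.04,"yaw":0,"hand":0},{"tx":0,"ty":0,"tz":-0.08,"yaw":0,"hand":0},{"tx":0,"ty":-0.03,"tz":-0.12,"yaw":0,"hand":0},{"tx":0,"ty":-0.07,"tz":-0.13,"yaw":0,"hand":0},{"tx":0,"ty":-0.11,"tz":-0.13,"yaw":0,"hand":0},{"tx":0,"ty":-0.15,"tz":-0.13,"yaw":0,"hand":0},{"tx":0,"ty":-0.17,"tz":-0.13,"yaw":0,"hand":0},{"tx":0,"ty":-0.17,"tz":-0.13,"yaw":0,"hand":0},{"tx":0,"ty":-0.17,"tz":-0.13,"yaw":0,"hand":0}]'
python3 - <<'E'
from h import *
go(-.0376,.029,.166)
for n,(r0,r1,c0,c1) in {"side":(200,345,230,395),"top":(190,310,190,340)}.items():
  im=viewer.grab_frame(n)[:,:,::-1];cv2.imwrite(f"pics/{n}F.png",im); cv2.imwrite(f"pics/{n}10.png",cv2.resize(im[r0:r1,c0:c1],None,fx=4,fy=4,interpolation=cv2.INTER_CUBIC))
E
```

```text
clock: 13.15
ee_pos: [0.3098, 0.14, 0.2617]
tool_rot: [179.9, -0.1, 71.4]
wrist_force: [1.5, 0.7, -0.2]
finger_gap: -0.0001
clk 13.15 now rack [-0.2264  0.0297  0.2617] shift [-0.0008  0.1886  0.0961] yaw [ 0.002 -0.001  0.   ] F [ 1.2  1.2 -0.2] gap -0.0001
```

View pics/side10.png

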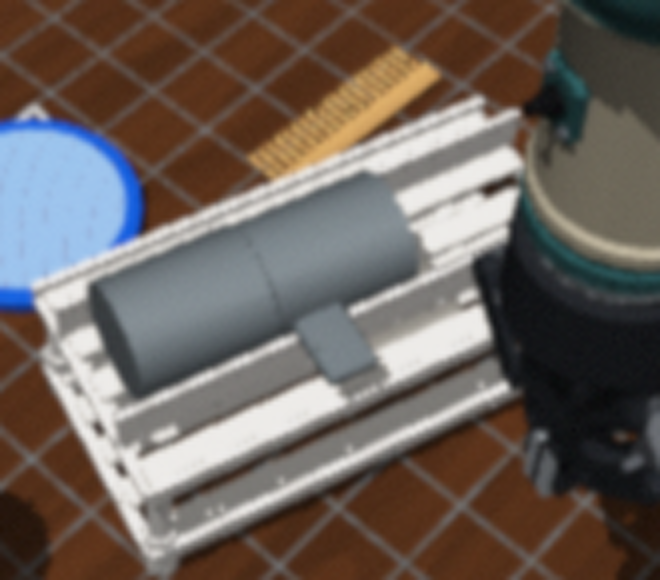

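View pics/topF.png

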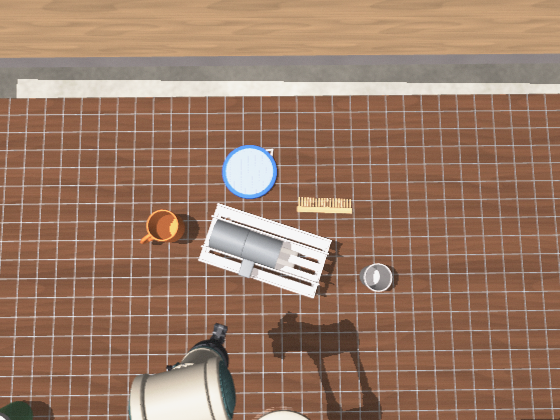

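```bash
python3 - <<'E'
import cv2
a=cv2.imread("pics/topF.png")[210:290,195:305];cv2.imwrite("pics/top11.png",cv2.resize(a,None,fx=7,fy=7,interpolation=cv2.INTER_CUBIC))
E
```

```text
(no output)
```

View pics/top11.png

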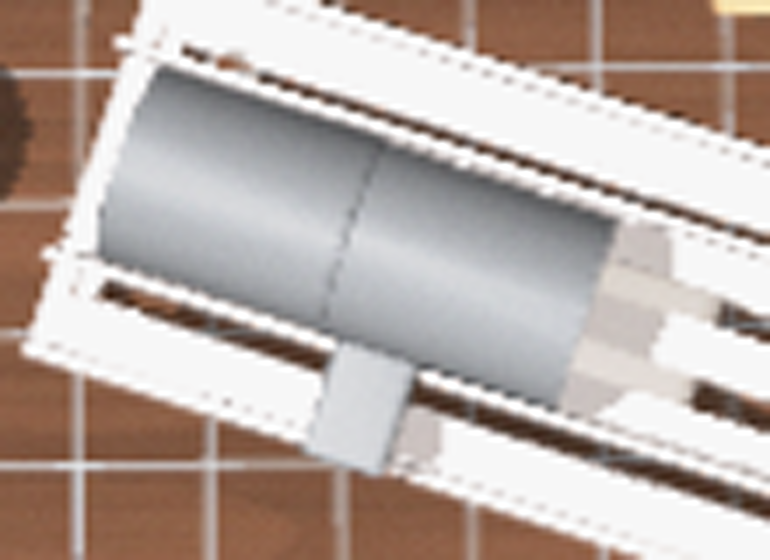

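Both views show the wing flat on the -x wall and only a hairline seam, and the bystanders look unmoved. There is plenty of time, so I'll check the seating with another push on the closed end.

```bash
python3 -m crank '[{"tx":-0.017,"ty":0.037,"tz":0,"yaw":0,"hand":0},{"tx":-0.034,"ty":0.074,"tz":0,"yaw":0,"hand":0},{"tx":-0.05,"ty":0.11,"tz":0,"yaw":0,"hand":0},{"tx":-0.067,"ty":0.147,"tz":0,"yaw":0,"hand":0},{"tx":-0.084,"ty":0.184,"tz":0,"yaw":0,"hand":0},{"tx":-0.102,"ty":0.225,"tz":0,"yaw":0,"hand":0},{"tx":-0.102,"ty":0.225,"tz":0,"yaw":0,"hand":0},{"tx":-0.102,"ty":0.225,"tz":0.03,"yaw":0,"hand":0},{"tx":-0.102,"ty":0.225,"tz":0.07,"yaw":0,"hand":0},{"tx":-0.102,"ty":0.225,"tz":0.09,"yaw":0,"hand":0}]'
python3 -c "
from h import *
go(0,-.047,.133)"
```

```text
clock: 14.08
ee_pos: [0.4902, -0.03, 0.1671]
tool_rot: [-179.7, 0.0, 71.2]
wrist_force: [-0.7, 0.5, 0.1]
finger_gap: -0.0001
clk 14.08 now rack [-0.0012 -0.0739  0.1671] shift [0.027  0.0013 0.0341] yaw [-0.005  0.001 -0.004] F [-0.8  0.2  0.1] gap -0.0001
```

```bash
python3 -m crank '[{"tx":0,"ty":0.001,"tz":0.025,"yaw":0,"hand":0},{"tx":0,"ty":0.001,"tz":0.034,"yaw":0,"hand":0},{"tx":0.006,"ty":0.001,"tz":0.034,"yaw":0,"hand":0},{"tx":0.012,"ty":0.001,"tz":0.034,"yaw":0,"hand":0},{"tx":0.018,"ty":0.001,"tz":0.034,"yaw":0,"hand":0},{"tx":0.022,"ty":0.001,"tz":0.034,"yaw":0,"hand":0},{"tx":0.025,"ty":0.001,"tz":0.034,"yaw":0,"hand":0},{"tx":0.027,"ty":0.001,"tz":0.034,"yaw":0,"hand":0},{"tx":0.029,"ty":0.001,"tz":0.034,"yaw":0,"hand":0},{"tx":0.029,"ty":0.001,"tz":0.034,"yaw":0,"hand":0}]'
python3 -c "
from h import *
go(0,-.047,.133)"
python3 -m crank '[{"tx":0.002,"ty":0,"tz":0,"yaw":0,"hand":0},{"tx":0.004,"ty":0,"tz":0,"yaw":0,"hand":0},{"tx":0.006,"ty":0,"tz":0,"yaw":0,"hand":0},{"tx":0.006,"ty":0,"tz":0,"yaw":0,"hand":0},{"tx":0.006,"ty":0,"tz":0,"yaw":0,"hand":0},{"tx":0.006,"ty":0,"tz":0,"yaw":0,"hand":0},{"tx":0.006,"ty":0,"tz":0,"yaw":0,"hand":0},{"tx":0.006,"ty":0,"tz":0,"yaw":0,"hand":0},{"tx":0.006,"ty":0,"tz":0,"yaw":0,"hand":0},{"tx":0.006,"ty":0,"tz":0,"yaw":0,"hand":0}]'
python3 -c "
from h import *
go(0,-.047,.133)"
```

```text
clock: 14.92
ee_pos: [0.5014, -0.0034, 0.1382]
tool_rot: [179.9, 0.2, 71.4]
wrist_force: [-1.5, -5.3, 3.5]
finger_gap: 0.0
clk 14.92 now rack [ 0.001  -0.0452  0.1382] shift [-0.0018 -0.001   0.0052] yaw [0.003 0.004 0.   ] F [ 0.3 -5.5  3.5] gap 0.0
clock: 15.75
ee_pos: [0.5014, -0.0035, 0.1383]
tool_rot: [179.9, 0.9, 71.5]
wrist_force: [-6.1, -20.7, 6.2]
finger_gap: -0.0002
clk 15.75 now rack [ 0.001  -0.0452  0.1383] shift [-0.0017 -0.001   0.0053] yaw [0.002 0.015 0.002] F [  0.8 -21.6   6.2] gap -0.0002
```

Contact is at -45.2 mm at both 5.5 N and 21.6 N, the same as in the earlier push, so the cap is fully home. I'll retract and take the final check.

```bash
python3 -m crank '[{"tx":-0.02,"ty":0,"tz":0,"yaw":0,"hand":0},{"tx":-0.035,"ty":0,"tz":-0.02,"yaw":0,"hand":0},{"tx":-0.035,"ty":0,"tz":-0.06,"yaw":0,"hand":0},{"tx":-0.035,"ty":0,"tz":-0.1,"yaw":0,"hand":0},{"tx":-0.035,"ty":-0.03,"tz":-0.13,"yaw":0,"hand":0},{"tx":-0.035,"ty":-0.07,"tz":-0.13,"yaw":0,"hand":0},{"tx":-0.035,"ty":-0.11,"tz":-0.13,"yaw":0,"hand":0},{"tx":-0.035,"ty":-0.15,"tz":-0.13,"yaw":0,"hand":0},{"tx":-0.035,"ty":-0.16,"tz":-0.13,"yaw":0,"hand":0},{"tx":-0.035,"ty":-0.16,"tz":-0.13,"yaw":0,"hand":0}]'
python3 - <<'E'
from h import *
ims={n:viewer.grab_frame(n)[:,:,::-1].copy() for n in("side","top")}
for n in ims: cv2.imwrite(f"pics/{n}G.png",ims[n])
b=cv2.imread("pics/top0.png").astype(int)
d=np.abs(ims["top"].astype(int)-b).max(2)
for nm,(r0,r1,c0,c1) in dict(mug=(208,245,138,186),tumbler=(260,295,360,396),comb=(194,216,294,355),mirror=(143,201,220,280)).items(): print(nm,(d[r0:r1,c0:c1]>40).sum())
a=ims["side"][200:345,230:430];cv2.imwrite("pics/side12.png",cv2.resize(a,None,fx=4,fy=4,interpolation=cv2.INTER_CUBIC))
a=ims["top"][210:290,195:305]
t=cv2.resize(a,None,fx=7,fy=7,interpolation=cv2.INTER_CUBIC);cv2.imwrite("pics/top12.png",t)
E
```

```text
clock: 16.58
ee_pos: [0.3373, 0.0231, 0.2677]
tool_rot: [180.0, -0.0, 71.4]
wrist_force: [0.0, -0.6, 0.1]
finger_gap: 0.0
mug 0
tumbler 0
comb 0
mirror 0
```

View pics/side12.png

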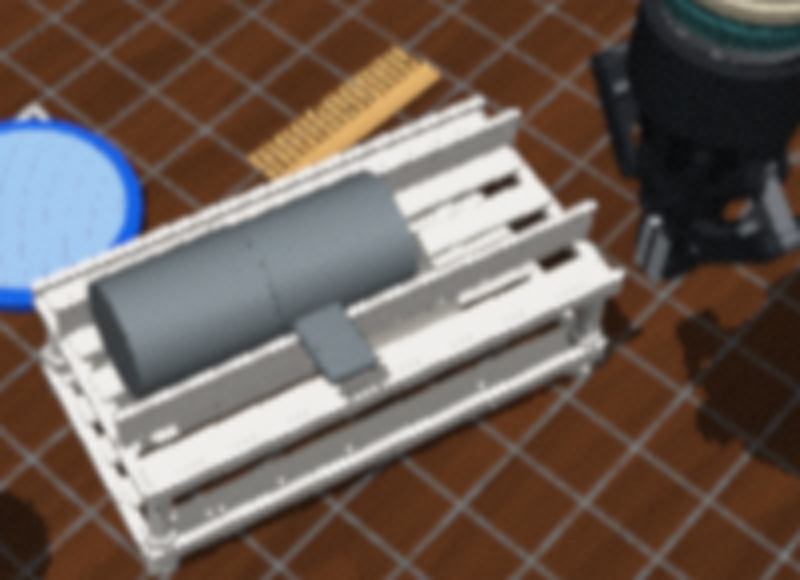

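View pics/top12.png

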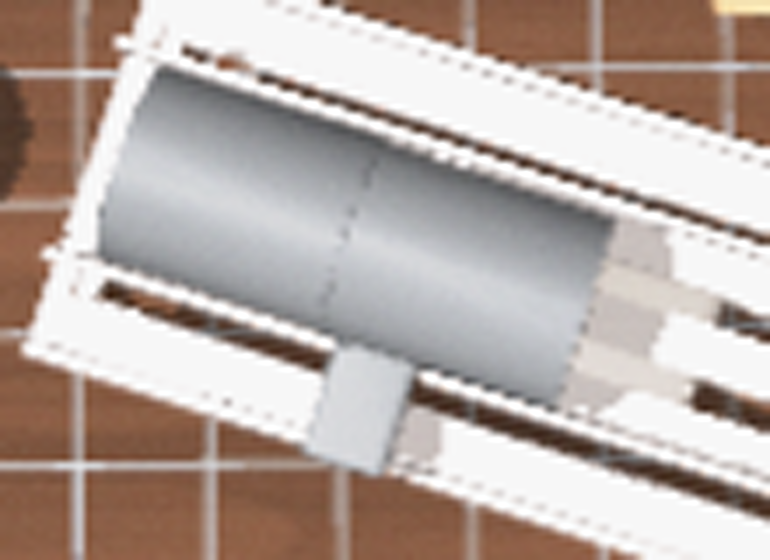

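The side view shows the seam at (265,270) as a hairline. In the top view, at (350,240), it is slightly fainter than before. The wing lies flat at (335,340), and the robot is clear of everything.

```bash
python3 -c "
from plant import bot
print(bot.finish_job(), bot.sense()['clock'])"
```

```text
the job is handed in; nothing more can be done
the job is handed in; nothing more can be done
```

The cap is home against the fixed half, with its wing turned down flat on the trough's -x wall, and the job is handed in at about 17 s of the 42 s allowed.

I gripped the upright wing and slid the cap home, but relaxing that grip drew it back about 3 mm. I pushed it home again with shut fingers on the closed end, wing still upright, then turned the wing down with the shut fingers.

**What the last checks showed:**
- **Wing:** pressed at 20 N, it stopped with the fingertip at z = 0.134 m, against 0.135 m expected. Both views show it flat.
- **Cap home:** a last push on the closed end, made after the turn, met it at the same position at 5.5 N and at 22 N, matching the push before the turn.
- **Seam:** a hairline still shows in both pictures. I take it to be the edge line and not a gap, since the cap would go no further.
- **Bystanders:** the top view shows no changed pixels at the mug, tumbler, comb or mirror.
- **Lock:** I did not test it by pulling on the cap.
- **Forces:** the highest wrist force I read between moves was about 22 N. I took no reading during the harder gripped push, which I expected to reach about 30 N.

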